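# Open the shelf stop and push the second jar into the row

### The arm

A 6-joint arm with a two-finger parallel gripper is mounted at the origin on the work surface. World frame = base frame: x ahead of the robot, y to its left, z up, the work surface at z = 0. Lengths are in m, angles in rad, forces in N, time in s.
With the tool pointing down it reaches from about 0.375 to 0.75 m from the base axis. Payload 9 kg.
Tool frame: the origin (TCP) lies at the centre of the arm's flange, where the gripper is bolted on; the fingertips stand 173 mm ahead of it and the grasp point (between the pads) lies ahead of it (r.pinch_z is the z of the grasp point in the tool frame, in m); z points along the fingers, x is the direction in which the jaws open and shut, and the axes are right-handed (so a half turn about z gives the same grasp; the last joint's range is limited). The gripper opens to 85 mm and grips with 20 to 120 N. Pads are 22 mm wide; open, the fingers measure 114 mm over their backs; the gripper's body (76 mm by 85 mm) begins 54 mm behind the grasp point. The pads swing forward as they close: fully open they stand 13 mm farther back than shut.
Start: joints at [0.885, 0.104, 0.097, 1.564, 0, 1.353], TCP at [0.271, 0.536, 0.405] pointing down, gripper open.
Joint ranges: [-2.99, 2.99], [-0.84, 1.86], [-1.1, 1.16], [-1.84, 2.11], [-1.51, 1.56], [-3.14, 3.14]. Speed limits (rad/s): [2.22, 2.22, 2.57, 3.14, 3.14, 3.14].

### API

Orientations are given as a unit quaternion [x, y, z, w].
In Python, from workcell import telemetry, camera, calibration, ticket, r gives the robot as it stands. The module is installed in compiled form; this text tells all that it offers.
- The arm moves only by the shell command python3 -m crank 'ROWS'. ROWS is JSON, a list of rows, each an object of numbers: "gripper": the opening, from 0 (shut) to 1 (fully open); "tx", "ty", "tz": the shift along the tool's x, y, z scaled (see below); "rx", "ry", "rz": the turn, a rotation vector about the tool's x, y, z scaled (see below). A call has 1 to 12 rows; each row shifts and turns the commanded pose from where the row before left it, along the tool's axes as they then stand; what a row does not reach is not made up. The controller multiplies each number of a shift by 50 mm and each number of a turn by pi rad. A row lasts 1/8 s, in which the tool goes at most 62.5 mm and 10.7 degrees, less where a joint would pass 70% of its speed; a pose out of reach is approached as far as the arm can. A call with a number of a shift or a turn outside -1 to 1 is refused whole. A call with a gripper value outside its range is refused whole. The fingers move at their own pace and stop on an object; the grip force is fixed at half the most. Time passes only in rows, so rows that do not move let the fingers close. It gives the time, the measured TCP pose, the force and the opening at its end, in the units of the state.
- telemetry.get_state(): the state, without advancing time (a new reading comes with each control period).
- camera(name): name is "side" or "top"; returns the picture (420x560x3 uint8, blue, green, red); there is no depth.
- calibration(name): a dict with "fx", "fy", "cx", "cy" (pixels), "pose" (4x4, takes a point from camera to world coordinates). Camera axes: x right, y down, z forward; pixel columns grow to the right and rows downward; lengths in m; the calibration is good to about 2 mm. A picture is of the moment at which its call begins. calibration takes no time and is no camera call.
- ticket.sign_off(): hands the job in, once; it reports no verdict.
The state is a dict: "time": time; "qpos": joint angles; "dq": joint speeds; "joint_efforts": joint torques, N m; "position": TCP position; "ee_rot": TCP orientation; "wrist_force": force on the tool from outside, world axes, zero at the start; "ft_torque": the same for the moment, N m; "width": opening from 0.0 (shut) to 1.0 (fully open).
Only numpy, scipy, OpenCV 4.12 (cv2) and the standard library are available. Lean on these libraries where they do the work, as an engineer would, in place of code of your own. Each camera call takes 0.05 s, during which the arm holds its last target.

### The job

Make room for the second amber jar in the shelf stop on the almirah top: press the red release button down and, keeping it pressed, push the sliding jaw back along its bar until it is fully home against the end foot, then let go. Then push the amber jar that stands in front straight in beside the other one, all the way to the bar, so that both jars stand upright between the two jaws. Only press and push: lift nothing, and leave the other kitchen things where they are.

Things in the scene. Friction and masses are not known exactly. Their poses are not given: they have to be found in the camera images.
- rack: the shelf stop's fixed part: a steel bar on two blue feet screwed to the almirah top, like a bar clamp lying behind the jars. Origin on the top; +y runs along the bar from the fixed jaw to the far end foot, +x from the jars to the bar behind them (away from the robot). Bar: front face at x = 35 mm, centre line x = 41 mm, z 18 to 38 mm, with 4 mm saw teeth of 8 mm pitch below. Cannot be moved.
- fixed_face (a point): centre of the fixed jaw's face, at rack (0, -140 mm), 45 mm up; the jaw is an upright blue plate 85 mm high, rack x from -35 to 60 mm
- end_foot (a point): top of the far end foot at rack (41, 121 mm), 50 mm up; the foot spans y 112 to 130 mm, x 21 to 61 mm. The carriage comes against it when the sliding jaw is fully home.
- stop (a joint): blue sliding jaw on the bar, m along rack +y. 0: face at rack y = -64 mm (jaws 76 mm apart); 0.094: fully home, face at y = +30 mm (jaws 170 mm apart). Starts between 0 and 0.020. With the button up the teeth let it go back at most 8 mm; with the button down it slides against about 3 N of friction and stays where it is left. Toward the fixed jaw it ratchets freely.
- stop_face (a point): centre of the sliding jaw's front face, 45 mm up, at rack x = 0; moves with the jaw. The plate is 4 mm thick, 85 mm high, rack x from -35 to 59 mm. Behind it on the bar's centre line trails a carriage 45 mm wide: bridge 57 mm high 4 to 20 mm past the face, cheeks beside the button 54 mm high, red button 22 to 66 mm past, thumb rest 68 to 82 mm past.
- thumb_rest (a point): middle of the top edge of the blue thumb rest behind the button, 80 mm up, 75 mm past the jaw's face on the bar's centre line; it is part of the sliding jaw, and a fingertip on the button pushes the jaw back against its face, which is 68 mm past the jaw's face
- release (a joint): red release button in the carriage, m pressed straight down, 0 (up) to 0.010 (bottomed). From about 0.0045 the catch is clear of the teeth and the jaw is free. Spring: about 3 N to start, 6.5 N fully down; it rises again when let go. At rest it may stand up to 4 mm low where the catch rests on the slope of a tooth.
- release_top (a point): centre of the red button's top, which is 33 mm across the bar by 44 mm along it; 66 mm above the almirah top when up; moves with the jaw and the button
- jar_a: amber plastic jar with a white cap, 66 mm diameter, 90 mm high, about 0.3 kg; origin at the centre of its underside. It already stands in the row, next to the fixed jaw.
- jar_b: the second amber jar, same size and weight, 33 mm radius; origin at the centre of its underside. It stands in front of the shelf stop, on the robot's side (rack x -115 to -95 mm, y -40 to 0 mm). Against the bar its centre is at rack x = +2 mm; the free place with the jaw home lies between y = -70 and +30 mm.
- mortar: small steel mortar, 84 mm across the rim, 62 mm high, origin under its centre; stands at one end in front of the shelf stop; leave alone
- tumbler: steel tumbler, 68 mm across the rim, 88 mm high, origin under its centre; stands at the other end in front of the shelf stop (mortar and tumbler may be swapped); leave alone
- pestle: steel pestle lying on the almirah top, 150 mm long, 34 mm thick at the head, origin under its middle; leave alone
- spatula: wooden spatula lying behind the shelf stop, 280 mm long, origin under its middle; leave alone
- pot_lid: steel pot lid with a copper bottom lying flat, 196 mm diameter, 55 mm high with its black knob, origin under its centre; leave alone
- tin: round steel tin with a lid, 99 mm diameter, 92 mm high, origin under its centre; leave alone
Mind the look-alikes: they are no part of the job. Leave any turquoise look-alike of the jar_b alone.

How it is judged:
On the way, in this order (a step that is already met when the one before it is completed fails the run):
1. a finger presses the release button down while the jaw still stands where it was (value of joint release above 0.0045 m and contact force between the fingers and release above 1 N and distance of stop_face from where it was at the start of the episode below 0.02 m), for 0.05 s.
2. the sliding jaw is pushed fully home against the end foot (within 8 mm) (value of joint stop above 0.086 m), for 0.2 s.
3. the second jar is pushed in to the bar, into the opened gap (x of jar_b in the frame of rack above -0.013 m and y of jar_b in the frame of rack between -0.06 and 0.02 m), for 0.1 s.
At the end, for the whole second after the job is handed in: The sliding jaw stands fully home (within 8 mm of the end of its travel) with its button let go; the second jar stands upright on the almirah top in the gap beside the first, against the bar (gap under 15 mm); the first jar still stands upright in the row; everything is at rest (all of step 3 and value of joint stop above 0.086 m and value of joint release below 0.006 m and x of jar_a in the frame of rack above -0.02 m and y of jar_a in the frame of rack below -0.06 m and angle between each of jar_a, jar_b's own z axis and vertical below 0.1 rad and height (world z) of each of jar_a, jar_b below 0.006 m and linear speed of each of jar_a, jar_b below 0.02 m/s); the robot touches nothing.
It fails at once if a jar is lifted or carried (height (world z) of any of jar_a, jar_b above 0.012 m).
It fails at once if a jar is tipped (angle between any of jar_a, jar_b's own z axis and vertical above 0.35 rad).
It fails at once if another kitchen thing is moved by more than 30 mm (distance of any of mortar, tumbler, pestle, spatula, pot_lid, tin from where it was at the start of the episode above 0.03 m).
It also fails if it takes over 54 s, if anything falls off the work surface, if the arm or the gripper's body presses on something with over 40 N, if the wrist force passes 120 N, or if a joint passes its speed limit or range.

## Working session

There is one attempt and no reset: what is moved stays moved. The work goes in short steps, Python scripts to look and compute and a shell command to move; the robot and the scene stay as the last step left them, time stands still between calls to the robot, and variables do not carry over. Pictures are saved under pics/ and viewed, and the job is handed in when it is done.

```bash
mkdir -p pics; python3 - <<'E'
from workcell import telemetry, camera, calibration, r
import cv2
print(telemetry.get_state(), r.pinch_z)
for n in("side","top"):
    cv2.imwrite(f"pics/{n}0.png",camera(n)); c=calibration(n); print(n,c)
E
```

```text
{'time': 0.0, 'qpos': array([8.85255445e-01, 1.04734296e-01, 9.64504963e-02, 1.56393355e+00,
       3.24940074e-05, 1.35307727e+00]), 'dq': array([ 0.00119667, -0.00029921,  0.00098094,  0.00159749, -0.00037505,
        0.00096236]), 'joint_efforts': array([-7.46889714e-05, -5.56934953e+01,  5.03646827e+01,  1.72061246e-02,
       -3.19204455e-04,  1.49200417e-05]), 'position': array([0.27048905, 0.53544132, 0.40389135]), 'ee_rot': array([ 8.51746004e-01,  5.23954426e-01, -6.76623469e-04,  2.17416875e-04]), 'wrist_force': array([-0.20179126, -0.55411372, -0.45114398]), 'ft_torque': array([-3.30311554e-02, -4.89749692e-05, -5.00765696e-02]), 'width': 1.0002449748307822} 0.1547
side {'fx': 523.6062771572779, 'fy': 523.6062771572779, 'cx': 274.8132561403445, 'cy': 210.25902995630233, 'pose': array([[-0.96283889, -0.19608733,  0.18571763,  0.25028768],
       [-0.26990381,  0.72319833, -0.635717  ,  1.12202662],
       [-0.00965463, -0.66221895, -0.74924819,  1.39326078],
       [ 0.        ,  0.        ,  0.        ,  1.        ]])}
top {'fx': 465.1685256171759, 'fy': 465.1685256171759, 'cx': 277.27553155862665, 'cy': 210.89057134836858, 'pose': array([[ 1.35164873e-03, -9.93416359e-01,  1.14551779e-01,
         3.75131721e-01],
       [-9.99954882e-01, -2.65619956e-04,  9.49541371e-03,
        -2.34052397e-02],
       [-9.40247208e-03, -1.14559446e-01, -9.93371898e-01,
         1.63847356e+00],
       [ 0.00000000e+00,  0.00000000e+00,  0.00000000e+00,
         1.00000000e+00]])}
```

View pics/side0.png

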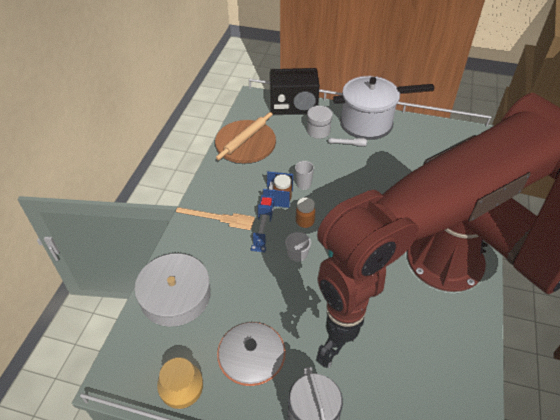

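View pics/top0.png

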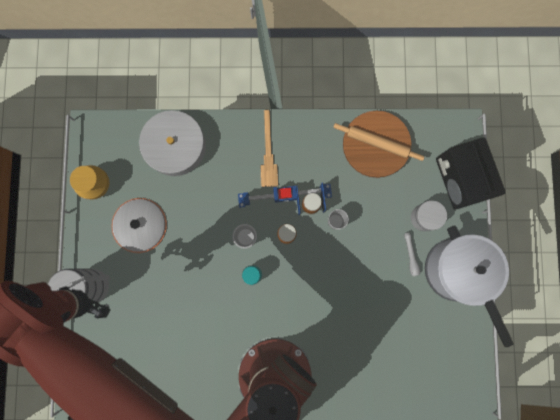

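The top view shows the rack along row ~193 (cols 240–330), with the red button near (286,193), jar_a's cap at (313,202) and jar_b's cap at (287,233). The mortar is at (245,236), the tumbler at (339,218) and the turquoise look-alike at (251,275). I'll zoom in next.

```bash
python3 - <<'E'
import cv2
a=cv2.imread("pics/top0.png")[150:300,220:370]; cv2.imwrite("pics/t0z.png",cv2.resize(a,(600,600),interpolation=cv2.INTER_CUBIC))
a=cv2.imread("pics/side0.png")[150:280,230:340]; cv2.imwrite("pics/s0z.png",cv2.resize(a,None,fx=4.6,fy=4.6,interpolation=cv2.INTER_CUBIC))
E
```

```text
(no output)
```

View pics/t0z.png

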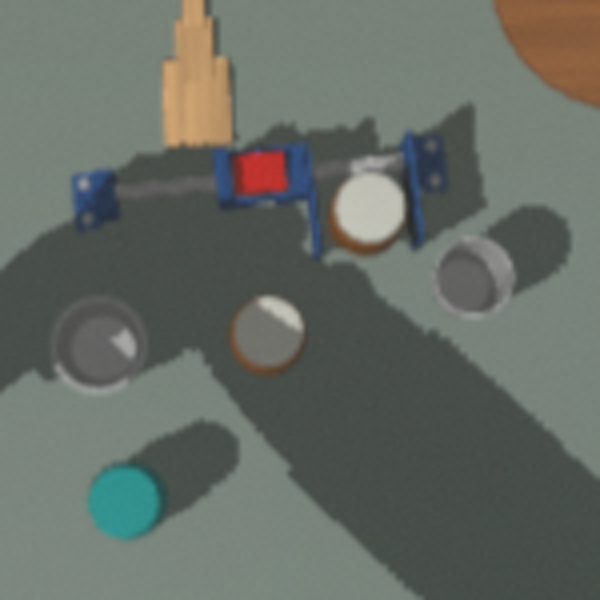

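View pics/s0z.png

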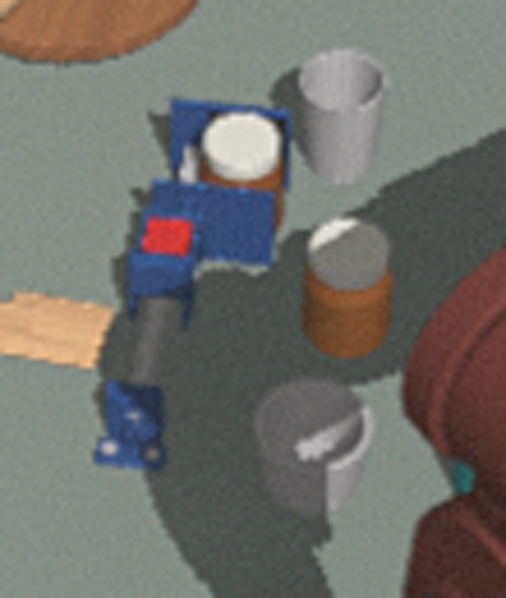

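```bash
cat > h.py <<'E'
import numpy as np, cv2
from workcell import calibration
def ray(n,u,v):
    c=calibration(n);P=c["pose"];d=P[:3,:3]@np.array([(u-c["cx"])/c["fx"],(v-c["cy"])/c["fy"],1]);return P[:3,3],d
def pl(n,u,v,z):
    o,d=ray(n,u,v);return (o+d*(z-o[2])/d[2])[:2]
def tri(p,q):
    o1,d1=ray("top",*p);o2,d2=ray("side",*q)
    s=np.linalg.lstsq(np.c_[d1,-d2],o2-o1,rcond=None)[0];a=o1+d1*s[0];b=o2+d2*s[1];return (a+b)/2,np.linalg.norm(a-b)
def red(im):
    h=cv2.cvtColor(im,cv2.COLOR_BGR2HSV);m=(((h[...,0]<5)|(h[...,0]>174))&(h[...,1]>185)&(h[...,2]>130)).astype(np.uint8)
    n,l,s,c=cv2.connectedComponentsWithStats(m);return [(s[i],c[i].round(2)) for i in range(1,n) if s[i,4]>15]
E
python3 - <<'E'
from h import *
t=cv2.imread("pics/top0.png");s=cv2.imread("pics/side0.png")
rt,rs=red(t),red(s);print(rt,rs)
Z=lambda x,y,z:pl("top",220+(x+.5)/4-.5,150+(y+.5)/4-.5,z)
a=Z(408,135,.085);b=Z(418,247,.085);print("fixed jaw",a,b,(a-b))
a=Z(304,146,.085);b=Z(318,257,.085);print("slide jaw",a,b,a-b)
print("jar a cap",Z(370,208,.09),"jar b",Z(269,334,.09))
print("teal",Z(125,501,.09),"mortar",Z(99,344,.062),"tumb",Z(475,277,.088))
print("endfoot",Z(110,195,.05))
print("bar ends",Z(118,189,.038),Z(400,157,.038))
# jar b side: cap centre
S=lambda x,y:(230+x/4.6,150+y/4.6)
print("jarb tri",tri((220+269/4,150+334/4),S(347,255)))
print("jara tri",tri((220+370/4,150+208/4),S(241,145)))
for c in rt: print("red",pl("top",*c[1],.066))
for c in rs: print("reds",pl("side",*c[1],.066))
print("red tri",tri(rt[0][1],rs[0][1]))
E
```

```text
[(array([280, 189,  11,   9,  74], dtype=int32), array([285.2 , 192.73]))] [(array([262, 198,   9,   7,  43], dtype=int32), array([266.28, 200.86]))]
fixed jaw [ 0.64798376 -0.15842124] [ 0.55267669 -0.16589842] [0.09530707 0.00747718]
slide jaw [ 0.63858545 -0.0704912 ] [ 0.54420404 -0.08194116] [0.09438141 0.01144996]
jar a cap [ 0.58503186 -0.1255349 ] jar b [ 0.47912731 -0.04069176]
teal [0.34109401 0.07824707] mortar [0.47241173 0.10318999] tumb [ 0.52709921 -0.21298368]
endfoot [0.60175093 0.0958747 ]
bar ends [0.60873039 0.08986213] [ 0.63684414 -0.15536749]
jarb tri (array([ 0.48047283, -0.04185393,  0.078242  ]), np.float64(0.0036510459630441357))
jara tri (array([ 0.58541205, -0.12724777,  0.08196953]), np.float64(0.0011360233026612432))
red [ 0.61895159 -0.03537558]
reds [ 0.61924162 -0.03797085]
red tri (array([ 0.61844975, -0.03535809,  0.06898918]), np.float64(7.65399936239653e-05))
```

```bash
python3 -m crank '[{"gripper":0,"tx":-0.59,"ty":0.95},{"gripper":0,"tx":-0.59,"ty":0.95},{"gripper":0,"tx":-0.59,"ty":0.95},{"gripper":0,"tx":-0.59,"ty":0.95},{"gripper":0,"tx":-0.59,"ty":0.95},{"gripper":0,"tx":-0.59,"ty":0.95},{"gripper":0,"tx":-0.59,"ty":0.95},{"gripper":0,"tx":-0.59,"ty":0.95},{"gripper":0,"tx":-0.59,"ty":0.95},{"gripper":0,"tx":-0.59,"ty":0.95},{"gripper":0,"tx":-0.59,"ty":0.95},{"gripper":0,"tx":-0.59,"ty":0.95}]'
python3 -m crank '[{"gripper":0,"rz":0.055},{"gripper":0,"rz":0.055},{"gripper":0,"rz":0.055},{"gripper":0,"rz":0.055},{"gripper":0,"rz":0.055},{"gripper":0,"rz":0.041},{"gripper":0}]'
```

```text
schema error: expected keys gripper, tx, ty, tz, rx, ry, rz
schema error: expected keys gripper, tx, ty, tz, rx, ry, rz
```

```bash
python3 -m crank '[{"gripper":0,"tx":-0.59,"ty":0.95,"tz":0,"rx":0,"ry":0,"rz":0},{"gripper":0,"tx":-0.59,"ty":0.95,"tz":0,"rx":0,"ry":0,"rz":0},{"gripper":0,"tx":-0.59,"ty":0.95,"tz":0,"rx":0,"ry":0,"rz":0},{"gripper":0,"tx":-0.59,"ty":0.95,"tz":0,"rx":0,"ry":0,"rz":0},{"gripper":0,"tx":-0.59,"ty":0.95,"tz":0,"rx":0,"ry":0,"rz":0},{"gripper":0,"tx":-0.59,"ty":0.95,"tz":0,"rx":0,"ry":0,"rz":0},{"gripper":0,"tx":-0.59,"ty":0.95,"tz":0,"rx":0,"ry":0,"rz":0},{"gripper":0,"tx":-0.59,"ty":0.95,"tz":0,"rx":0,"ry":0,"rz":0},{"gripper":0,"tx":-0.59,"ty":0.95,"tz":0,"rx":0,"ry":0,"rz":0},{"gripper":0,"tx":-0.59,"ty":0.95,"tz":0,"rx":0,"ry":0,"rz":0},{"gripper":0,"tx":-0.59,"ty":0.95,"tz":0,"rx":0,"ry":0,"rz":0},{"gripper":0,"tx":-0.59,"ty":0.95,"tz":0,"rx":0,"ry":0,"rz":0}]'
python3 -m crank '[{"gripper":0,"tx":0,"ty":0,"tz":0,"rx":0,"ry":0,"rz":0.055},{"gripper":0,"tx":0,"ty":0,"tz":0,"rx":0,"ry":0,"rz":0.055},{"gripper":0,"tx":0,"ty":0,"tz":0,"rx":0,"ry":0,"rz":0.055},{"gripper":0,"tx":0,"ty":0,"tz":0,"rx":0,"ry":0,"rz":0.055},{"gripper":0,"tx":0,"ty":0,"tz":0,"rx":0,"ry":0,"rz":0.055},{"gripper":0,"tx":0,"ty":0,"tz":0,"rx":0,"ry":0,"rz":0.041},{"gripper":0,"tx":0,"ty":0,"tz":0,"rx":0,"ry":0,"rz":0}]'
```

```text
time: 1.6
position: [0.6204, -0.0391, 0.4043]
ee_rot: [0.852, 0.524, -0.0, -0.0]
wrist_force: [-0.1, 0.3, 0.5]
width: -0.003
time: 2.48
position: [0.6196, -0.0374, 0.4043]
ee_rot: [0.998, 0.056, -0.0, -0.0]
wrist_force: [0.3, 0.2, 0.9]
width: -0.001
```

```bash
cat >> h.py <<'E'
def pose():
    from workcell import telemetry
    from scipy.spatial.transform import Rotation as R
    s=telemetry.get_state();M=R.from_quat(s["ee_rot"]).as_matrix()
    print("t",s["time"],"pos",s["position"].round(4),"x",M[:,0].round(4),"z",M[:,2].round(4),"F",s["wrist_force"].round(2),"w",round(s["width"],3));return s,M
def snap(k):
    from workcell import camera
    for n,(y,x,h,w) in dict(top=(140,200,150,200),side=(130,210,150,200)).items():
        im=camera(n);cv2.imwrite(f"pics/{n}{k}.png",im);cv2.imwrite(f"pics/{n}{k}z.png",cv2.resize(im[y:y+h,x:x+w],None,fx=4,fy=4,interpolation=cv2.INTER_CUBIC))
E
python3 -c "
from h import *
pose();snap(1)
for n in('top','side'):print(red(cv2.imread(f'pics/{n}1.png')))"
```

```text
t 2.475 pos [ 0.6196 -0.0374  0.4043] x [ 9.938e-01  1.110e-01 -6.000e-04] z [-6.e-04  3.e-04 -1.e+00] F [0.27 0.17 0.94] w -0.001
[]
[(array([263, 198,   8,   6,  35], dtype=int32), array([266.29, 200.37]))]
```

View pics/side1z.png

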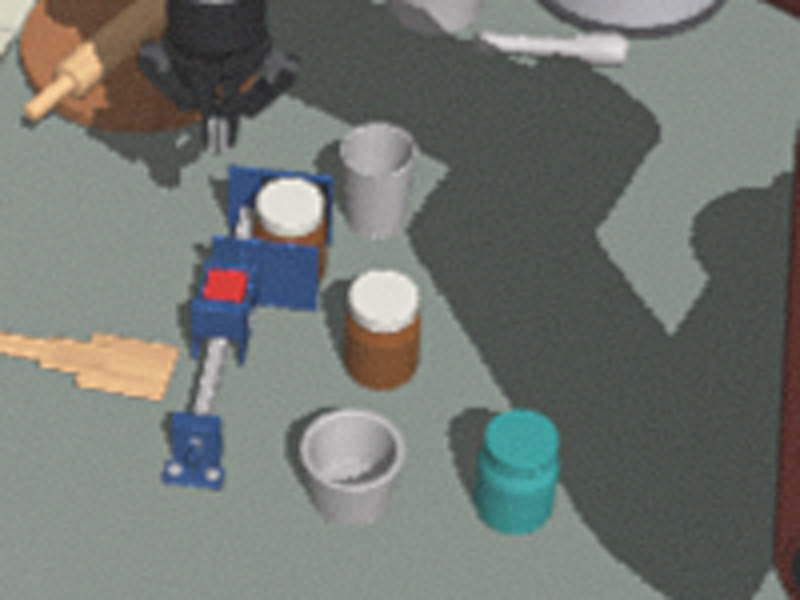

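View pics/top1z.png

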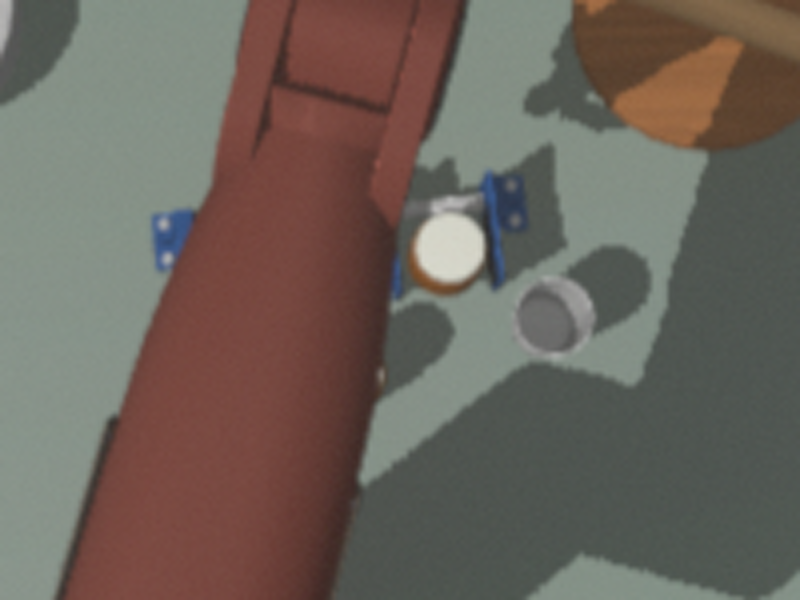

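The side view shows shut fingertips at zoom (218,135) above the rack. The red button at (225,286) is clear. In the top view the arm hides the button. I'll go down to just above it.

```bash
python3 -m crank '[{"gripper":0,"tx":0,"ty":-0.08,"tz":0.8,"rx":0,"ry":0,"rz":0},{"gripper":0,"tx":0,"ty":0,"tz":0.8,"rx":0,"ry":0,"rz":0},{"gripper":0,"tx":0,"ty":0,"tz":0.8,"rx":0,"ry":0,"rz":0},{"gripper":0,"tx":0,"ty":0,"tz":0.6,"rx":0,"ry":0,"rz":0},{"gripper":0,"tx":0,"ty":0,"tz":0,"rx":0,"ry":0,"rz":0}]'
python3 -c "
from h import *
pose();snap(2)"
```

```text
time: 3.2
position: [0.6181, -0.0331, 0.252]
ee_rot: [0.998, 0.056, -0.002, -0.001]
wrist_force: [0.8, 0.4, 1.3]
width: -0.001
t 3.2 pos [ 0.6181 -0.0331  0.252 ] x [ 0.9937  0.1119 -0.0046] z [-0.0047  0.0014 -1.    ] F [0.76 0.4  1.28] w -0.001
```

View pics/side2z.png

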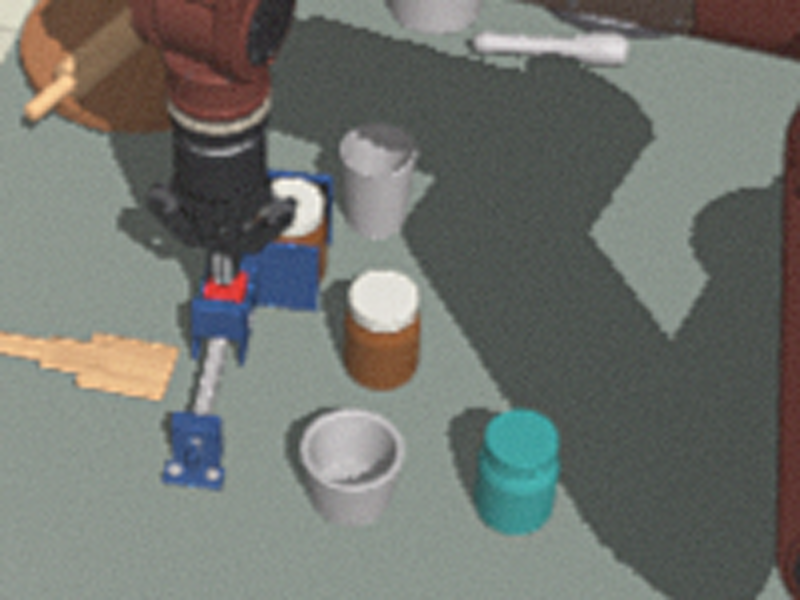

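The fingertips at zoom (222,283) sit over the red button. Now I'll press in steps and watch the force.

```bash
python3 -m crank '[{"gripper":0,"tx":0,"ty":0,"tz":0.25,"rx":0,"ry":0,"rz":0},{"gripper":0,"tx":0,"ty":0,"tz":0,"rx":0,"ry":0,"rz":0}]'
python3 -m crank '[{"gripper":0,"tx":0,"ty":0,"tz":0.08,"rx":0,"ry":0,"rz":0},{"gripper":0,"tx":0,"ty":0,"tz":0,"rx":0,"ry":0,"rz":0}]'
python3 -m crank '[{"gripper":0,"tx":0,"ty":0,"tz":0.06,"rx":0,"ry":0,"rz":0},{"gripper":0,"tx":0,"ty":0,"tz":0,"rx":0,"ry":0,"rz":0}]'
```

```text
time: 3.55
position: [0.6191, -0.0334, 0.2419]
ee_rot: [0.998, 0.055, -0.0, -0.0]
wrist_force: [-0.1, -0.5, 0.3]
width: 0.001
time: 3.8
position: [0.6195, -0.0335, 0.2386]
ee_rot: [0.998, 0.055, 0.0, 0.0]
wrist_force: [0.3, 0.9, 3.3]
width: -0.004
time: 4.05
position: [0.6195, -0.0335, 0.2355]
ee_rot: [0.998, 0.055, 0.0, 0.0]
wrist_force: [1.0, 0.5, 3.5]
width: -0.001
```

```bash
python3 -m crank '[{"gripper":0,"tx":0,"ty":0,"tz":0.1,"rx":0,"ry":0,"rz":0},{"gripper":0,"tx":0,"ty":0,"tz":0,"rx":0,"ry":0,"rz":0}]'
python3 -m crank '[{"gripper":0,"tx":0,"ty":0,"tz":0.05,"rx":0,"ry":0,"rz":0},{"gripper":0,"tx":0,"ty":0,"tz":0,"rx":0,"ry":0,"rz":0}]'
```

```text
time: 4.3
position: [0.6195, -0.0335, 0.2305]
ee_rot: [0.998, 0.055, 0.0, 0.0]
wrist_force: [0.3, 0.9, 5.0]
width: 0.001
time: 4.55
position: [0.6196, -0.0335, 0.2293]
ee_rot: [0.998, 0.055, 0.001, 0.0]
wrist_force: [-3.0, 1.9, 12.6]
width: -0.001
```

```bash
python3 -m crank '[{"gripper":0,"tx":0,"ty":-0.2,"tz":-0.02,"rx":0,"ry":0,"rz":0},{"gripper":0,"tx":0,"ty":-0.2,"tz":0,"rx":0,"ry":0,"rz":0},{"gripper":0,"tx":0,"ty":-0.2,"tz":0,"rx":0,"ry":0,"rz":0},{"gripper":0,"tx":0,"ty":0,"tz":0,"rx":0,"ry":0,"rz":0}]'
python3 -c "
from h import *
pose();snap(3)"
```

```text
time: 5.05
position: [0.6162, -0.0031, 0.2295]
ee_rot: [0.998, 0.055, 0.001, 0.0]
wrist_force: [-0.1, 1.2, 7.0]
width: -0.001
t 5.05 pos [ 0.6162 -0.0031  0.2295] x [0.9939 0.1107 0.0012] z [ 1.2e-03  1.0e-04 -1.0e+00] F [-0.11  1.18  6.97] w -0.001
```

View pics/side3z.png

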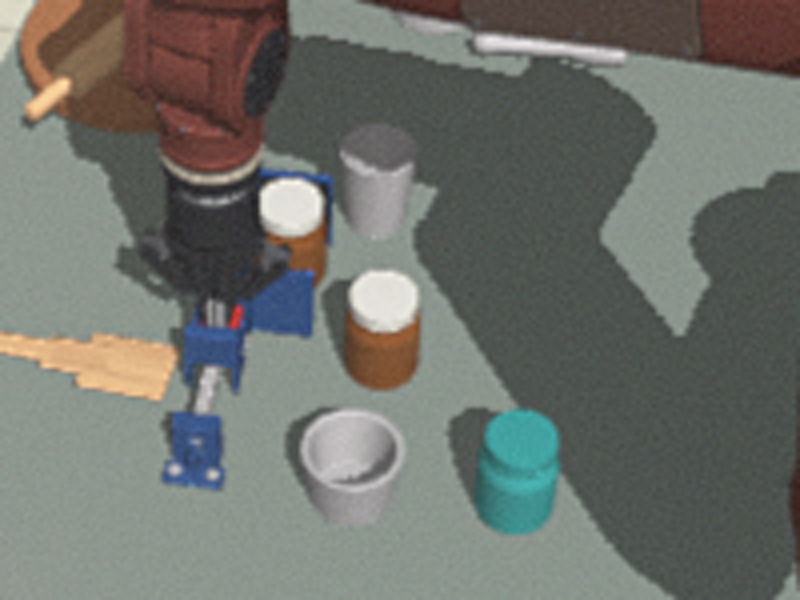

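The jaw is sliding: the thumb rest is now at zoom (215,345) and the foot is at (195,450). I'll keep pushing.

```bash
python3 -m crank '[{"gripper":0,"tx":0,"ty":-0.2,"tz":0,"rx":0,"ry":0,"rz":0},{"gripper":0,"tx":0,"ty":-0.2,"tz":0,"rx":0,"ry":0,"rz":0},{"gripper":0,"tx":0,"ty":-0.2,"tz":0,"rx":0,"ry":0,"rz":0},{"gripper":0,"tx":0,"ty":-0.2,"tz":0,"rx":0,"ry":0,"rz":0},{"gripper":0,"tx":0,"ty":-0.2,"tz":0,"rx":0,"ry":0,"rz":0},{"gripper":0,"tx":0,"ty":0,"tz":0,"rx":0,"ry":0,"rz":0}]'
python3 -m crank '[{"gripper":0,"tx":0,"ty":-0.1,"tz":0,"rx":0,"ry":0,"rz":0},{"gripper":0,"tx":0,"ty":-0.1,"tz":0,"rx":0,"ry":0,"rz":0},{"gripper":0,"tx":0,"ty":0,"tz":0,"rx":0,"ry":0,"rz":0}]'
python3 -c "
from h import *
pose();snap(4)"
```

```text
time: 5.9
position: [0.6107, 0.0466, 0.2295]
ee_rot: [0.998, 0.055, 0.001, -0.0]
wrist_force: [0.3, 1.4, 5.7]
width: 0.001
time: 6.28
position: [0.6097, 0.056, 0.2295]
ee_rot: [0.998, 0.055, 0.001, 0.0]
wrist_force: [0.9, -0.7, 5.8]
width: -0.002
t 6.275 pos [0.6097 0.056  0.2295] x [0.9939 0.1101 0.0011] z [ 1.2e-03 -7.0e-04 -1.0e+00] F [ 0.91 -0.65  5.8 ] w -0.002
```

View pics/side4z.png

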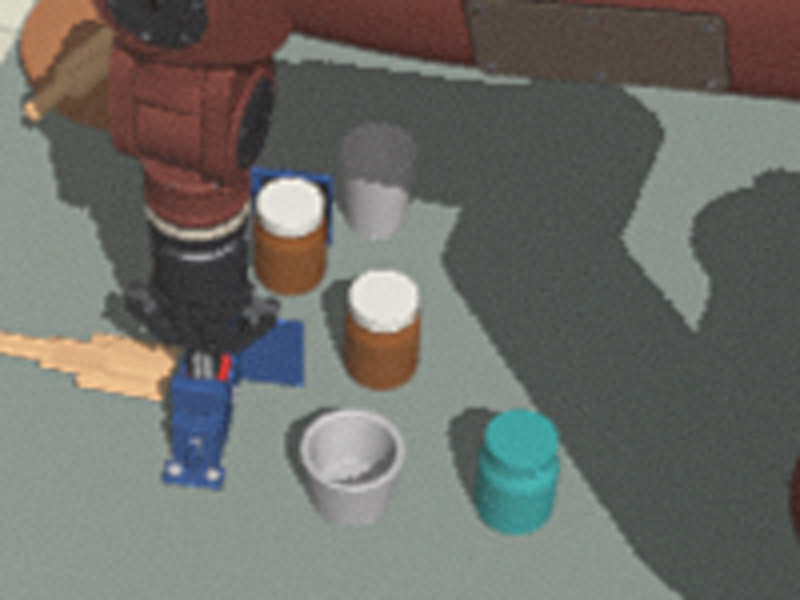

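The thumb rest is close to the end foot. I'll finish in small steps until the force rises.

```bash
for i in 1 2; do python3 -m crank '[{"gripper":0,"tx":0,"ty":-0.08,"tz":0,"rx":0,"ry":0,"rz":0},{"gripper":0,"tx":0,"ty":0,"tz":0,"rx":0,"ry":0,"rz":0}]'; done
```

```text
time: 6.62
position: [0.6093, 0.0597, 0.2295]
ee_rot: [0.998, 0.055, 0.001, 0.001]
wrist_force: [-0.1, -2.4, 5.8]
width: 0.001
time: 6.88
position: [0.6088, 0.0637, 0.2295]
ee_rot: [0.998, 0.055, 0.001, 0.001]
wrist_force: [-0.3, -2.3, 5.1]
width: -0.004
```

```bash
python3 -m crank '[{"gripper":0,"tx":0,"ty":-0.08,"tz":0,"rx":0,"ry":0,"rz":0},{"gripper":0,"tx":0,"ty":0,"tz":0,"rx":0,"ry":0,"rz":0}]'
```

```text
time: 7.12
position: [0.6085, 0.0667, 0.2295]
ee_rot: [0.999, 0.054, 0.001, 0.002]
wrist_force: [0.2, -8.8, 5.6]
width: -0.002
```

```bash
python3 -m crank '[{"gripper":0,"tx":0,"ty":-0.05,"tz":0,"rx":0,"ry":0,"rz":0},{"gripper":0,"tx":0,"ty":0,"tz":0,"rx":0,"ry":0,"rz":0},{"gripper":0,"tx":0,"ty":0,"tz":0,"rx":0,"ry":0,"rz":0}]'
python3 -c "
from h import *
pose();snap(5)"
```

```text
time: 7.5
position: [0.6085, 0.0674, 0.2296]
ee_rot: [0.999, 0.054, 0.001, 0.004]
wrist_force: [0.4, -19.1, 5.1]
width: 0.0
t 7.5 pos [0.6085 0.0674 0.2296] x [9.943e-01 1.069e-01 7.000e-04] z [ 0.0015 -0.0078 -1.    ] F [  0.4  -19.13   5.12] w 0.0
```

View pics/side5z.png

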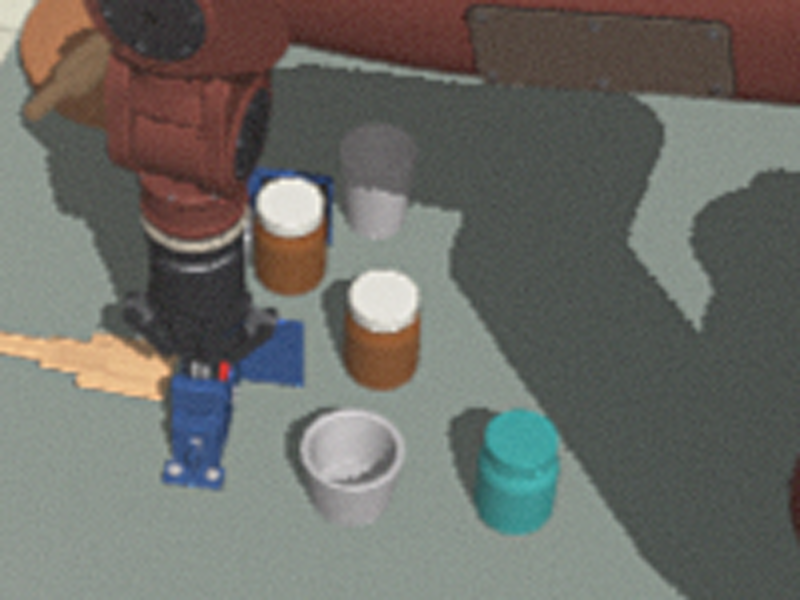

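The force reached 19 N and the jaw no longer moves, so it should be home. I'll relax a little, lift straight up and look.

```bash
python3 -m crank '[{"gripper":0,"tx":0,"ty":0.04,"tz":0,"rx":0,"ry":0,"rz":0},{"gripper":0,"tx":0,"ty":0,"tz":-0.2,"rx":0,"ry":0,"rz":0},{"gripper":0,"tx":0,"ty":0,"tz":-0.6,"rx":0,"ry":0,"rz":0},{"gripper":0,"tx":0,"ty":0,"tz":-1,"rx":0,"ry":0,"rz":0},{"gripper":0,"tx":0,"ty":0,"tz":-1,"rx":0,"ry":0,"rz":0},{"gripper":0,"tx":0,"ty":0,"tz":-0.2,"rx":0,"ry":0,"rz":0},{"gripper":0,"tx":0,"ty":0,"tz":0,"rx":0,"ry":0,"rz":0}]'
python3 -c "
from h import *
pose();snap(6)
for n in('top','side'):print(red(cv2.imread(f'pics/{n}6.png')))"
```

```text
time: 8.48
position: [0.608, 0.0684, 0.3785]
ee_rot: [0.998, 0.055, 0.0, -0.0]
wrist_force: [-0.1, -0.1, -1.1]
width: -0.003
t 8.475 pos [0.608  0.0684 0.3785] x [9.939e-01 1.100e-01 1.000e-04] z [ 1.e-04  0.e+00 -1.e+00] F [-0.06 -0.06 -1.12] w -0.003
[(array([259, 192,   6,   8,  42], dtype=int32), array([261.86, 195.64]))]
[(array([257, 217,  10,   7,  42], dtype=int32), array([261.95, 219.81]))]
```

View pics/side6z.png

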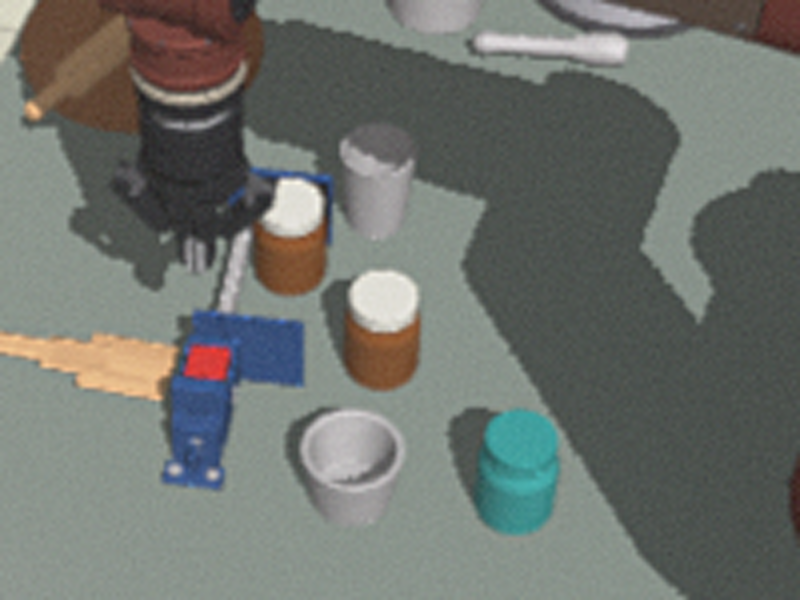

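The carriage is flush with the end foot at zoom (200,430) and the button (207,362) is up. Next I'll set the rack frame from this and locate jar_b again.

```bash
python3 - <<'E'
from h import *
t=cv2.imread("pics/top0.png");s=cv2.imread("pics/side6.png")
b0=(pl("top",285.2,192.73,.065)+pl("side",266.29,200.4,.065))/2
b1=pl("side",*red(s)[0][1],.065)
print("top red now (partly hidden?)",pl("top",*red(cv2.imread("pics/top6.png"))[0][1],.065))
d=b1-b0;print(b0,b1,np.linalg.norm(d),np.arctan2(-d[0],d[1]))
th=.111;ex=np.array([np.cos(th),np.sin(th)]);ey=np.array([-ex[1],ex[0]])
O1=b1-.041*ex-.074*ey
fm=np.array([.6003,-.1622]);O2=fm-.0125*ex+.142*ey
ja=np.array([.585,-.126]);O3=ja-.002*ex+.107*ey
print("O",O1,O2,O3)
O=(O1+O2+O3)/3
def w2r(p):return np.array([(p-O)@ex,(p-O)@ey]).round(4)
# jar caps by white/brown in both views
for n,im in(("side",s),):
    h=cv2.cvtColor(im,cv2.COLOR_BGR2HSV);m=((h[...,0]>5)&(h[...,0]<20)&(h[...,1]>140)).astype(np.uint8)
    k,l,st,c=cv2.connectedComponentsWithStats(m)
    for i in range(1,k):
        if st[i,4]>60:print(n,st[i],c[i])
for nm,p in dict(jb_top=(.4791,-.0407),jb_side=pl("side",210+384/4,130+299/4,.09),ja_side=pl("side",210+291/4,130+207/4,.09),ja=ja,mort=(.4724,.1032),tumb=(.527,-.213),b1=b1,fm=fm).items():print(nm,np.round(p,4),w2r(np.array(p)))
E
```

```text
top red now (partly hidden?) [0.60905414 0.04441668]
[ 0.61959762 -0.03814975] [0.60944197 0.04716247] 0.08591456330302145 0.11848343583232299
O [ 0.57689143 -0.03092378] [ 0.57214727 -0.02245855] [ 0.57115968 -0.01988004]
side [ 281    0  187   92 7549] [382.99894026  37.11206782]
side [274 187  17  16 192] [282.59895833 194.93229167]
side [297 210  18  17 179] [306.12290503 218.45810056]
jb_top [ 0.4791 -0.0407] [-0.0955 -0.0057]
jb_side [ 0.4791 -0.0348] [-0.0949  0.0001]
ja_side [ 0.5824 -0.1188] [-0.0015 -0.0948]
ja [ 0.585 -0.126] [ 0.0003 -0.1022]
mort [0.4724 0.1032] [-0.0862  0.138 ]
tumb [ 0.527 -0.213] [-0.067  -0.1823]
b1 [0.6094 0.0472] [0.0438 0.0672]
fm [ 0.6003 -0.1622] [ 0.0115 -0.1399]
```

View pics/top6z.png

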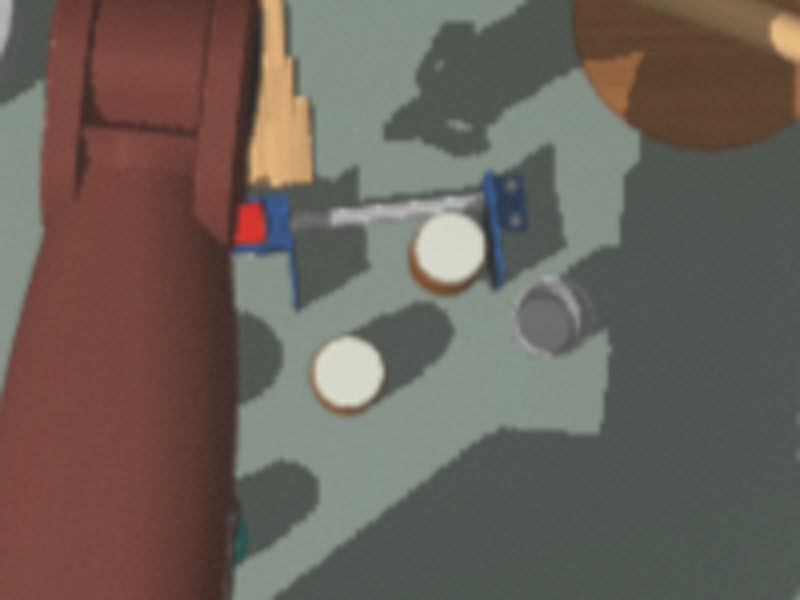

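The top view shows the gap open. The sliding jaw's face is near zoom (295,262), jar_a at (450,248) and jar_b at (348,372), which is about 15 mm too far toward the sliding jaw. I'll turn the tool 90° and go behind jar_b.

```bash
python3 -m crank '[{"gripper":0.25,"tx":0,"ty":0,"tz":0,"rx":0,"ry":0,"rz":-0.055},{"gripper":0.25,"tx":0,"ty":0,"tz":0,"rx":0,"ry":0,"rz":-0.055},{"gripper":0.25,"tx":0,"ty":0,"tz":0,"rx":0,"ry":0,"rz":-0.055},{"gripper":0.25,"tx":0,"ty":0,"tz":0,"rx":0,"ry":0,"rz":-0.055},{"gripper":0.25,"tx":0,"ty":0,"tz":0,"rx":0,"ry":0,"rz":-0.055},{"gripper":0.25,"tx":0,"ty":0,"tz":0,"rx":0,"ry":0,"rz":-0.055},{"gripper":0.25,"tx":0,"ty":0,"tz":0,"rx":0,"ry":0,"rz":-0.055},{"gripper":0.25,"tx":0,"ty":0,"tz":0,"rx":0,"ry":0,"rz":-0.055},{"gripper":0.25,"tx":0,"ty":0,"tz":0,"rx":0,"ry":0,"rz":-0.055},{"gripper":0.25,"tx":0,"ty":0,"tz":0,"rx":0,"ry":0,"rz":-0.005}]'
python3 -m crank '[{"gripper":0.25,"tx":-0.376,"ty":-0.82,"tz":0,"rx":0,"ry":0,"rz":0},{"gripper":0.25,"tx":-0.376,"ty":-0.82,"tz":0,"rx":0,"ry":0,"rz":0},{"gripper":0.25,"tx":-0.376,"ty":-0.82,"tz":0,"rx":0,"ry":0,"rz":0},{"gripper":0.25,"tx":-0.376,"ty":-0.82,"tz":0,"rx":0,"ry":0,"rz":0},{"gripper":0.25,"tx":-0.376,"ty":-0.82,"tz":0,"rx":0,"ry":0,"rz":0},{"gripper":0.25,"tx":0,"ty":0,"tz":0,"rx":0,"ry":0,"rz":0}]'
python3 -c "
from h import *
pose();snap(7)"
```

```text
time: 9.82
position: [0.6076, 0.0684, 0.3768]
ee_rot: [0.667, 0.745, -0.001, -0.001]
wrist_force: [-0.2, -0.3, -0.4]
width: 0.252
time: 10.58
position: [0.413, -0.0484, 0.3781]
ee_rot: [0.669, 0.743, -0.0, -0.0]
wrist_force: [0.1, 0.6, -0.4]
width: 0.25
t 10.575 pos [ 0.413  -0.0484  0.3781] x [-0.1038  0.9946 -0.    ] z [-4.e-04 -1.e-04 -1.e+00] F [ 0.11  0.58 -0.41] w 0.25
```

View pics/side7z.png

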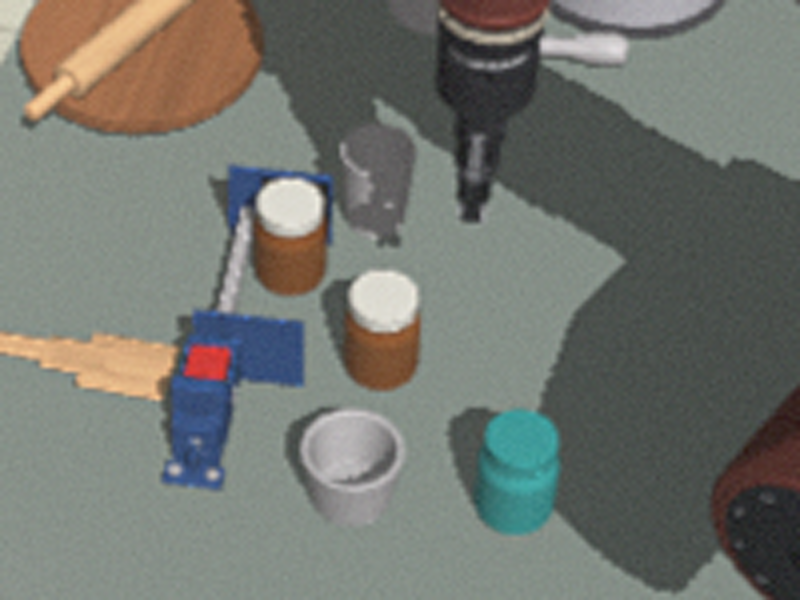

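View pics/top7z.png

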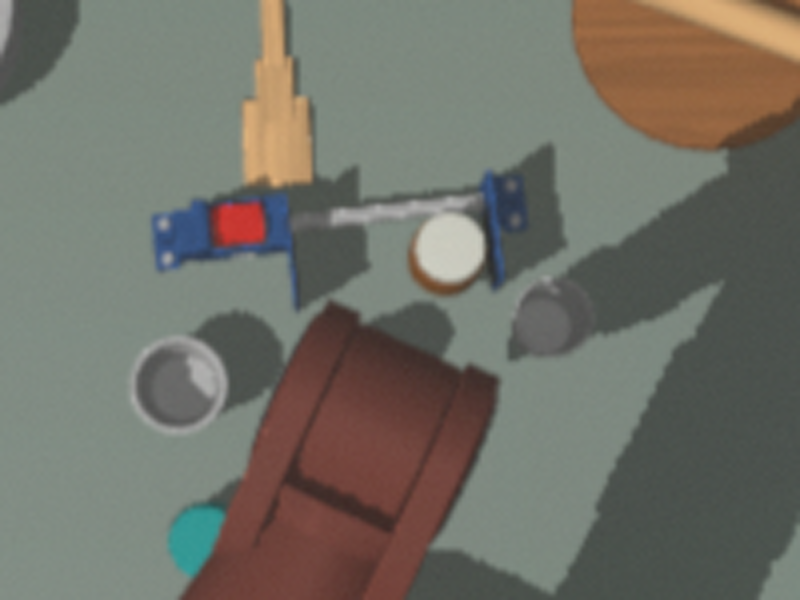

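The carriage is flush with the foot in both views: no gap at top zoom (195,232). The tool is behind jar_b, so I'll lower it.

```bash
python3 -m crank '[{"gripper":0.25,"tx":0,"ty":0,"tz":0.85,"rx":0,"ry":0,"rz":0},{"gripper":0.25,"tx":0,"ty":0,"tz":0.85,"rx":0,"ry":0,"rz":0},{"gripper":0.25,"tx":0,"ty":0,"tz":0.85,"rx":0,"ry":0,"rz":0},{"gripper":0.25,"tx":0,"ty":0,"tz":0.85,"rx":0,"ry":0,"rz":0},{"gripper":0.25,"tx":0,"ty":0,"tz":0,"rx":0,"ry":0,"rz":0},{"gripper":0.25,"tx":0,"ty":0.3,"tz":0,"rx":0,"ry":0,"rz":0},{"gripper":0.25,"tx":0,"ty":0,"tz":0,"rx":0,"ry":0,"rz":0}]'
python3 -c "
from h import *
pose();snap(8)"
```

```text
time: 11.55
position: [0.4307, -0.0459, 0.2105]
ee_rot: [0.667, 0.745, 0.0, 0.001]
wrist_force: [0.4, -0.3, -0.1]
width: 0.25
t 11.55 pos [ 0.4307 -0.0459  0.2105] x [-1.104e-01  9.939e-01 -7.000e-04] z [ 1.7e-03 -6.0e-04 -1.0e+00] F [ 0.4  -0.34 -0.12] w 0.25
```

View pics/side8z.png

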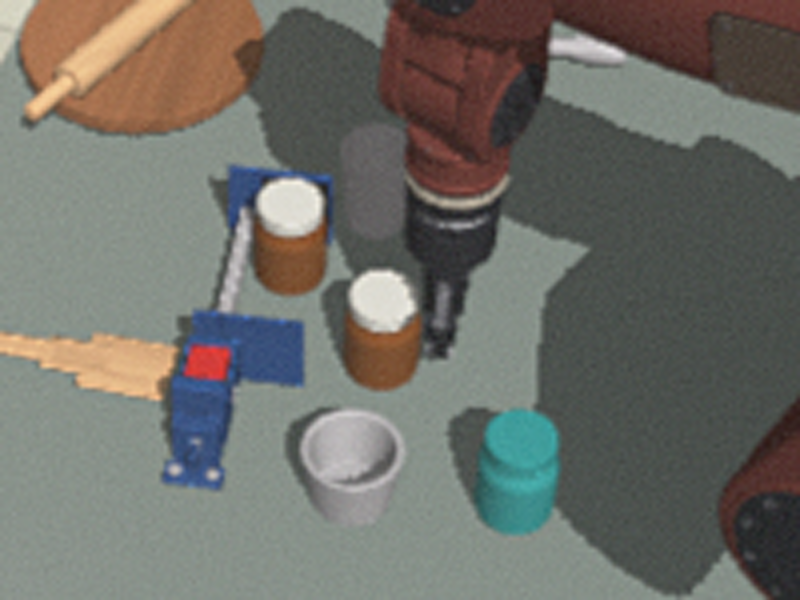

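The fingers at zoom (437,345) are just short of jar_b. I'll push slowly, drifting toward −y.

```bash
python3 -m crank '[{"gripper":0.25,"tx":0,"ty":0.12,"tz":0,"rx":0,"ry":0,"rz":0},{"gripper":0.25,"tx":-0.028,"ty":0.12,"tz":0,"rx":0,"ry":0,"rz":0},{"gripper":0.25,"tx":-0.028,"ty":0.12,"tz":0,"rx":0,"ry":0,"rz":0},{"gripper":0.25,"tx":-0.028,"ty":0.12,"tz":0,"rx":0,"ry":0,"rz":0},{"gripper":0.25,"tx":-0.028,"ty":0.12,"tz":0,"rx":0,"ry":0,"rz":0},{"gripper":0.25,"tx":-0.028,"ty":0.12,"tz":0,"rx":0,"ry":0,"rz":0},{"gripper":0.25,"tx":-0.028,"ty":0.12,"tz":0,"rx":0,"ry":0,"rz":0},{"gripper":0.25,"tx":0,"ty":0,"tz":0,"rx":0,"ry":0,"rz":0}]'
python3 -c "
from h import *
pose();snap(9)"
```

```text
time: 12.65
position: [0.4726, -0.0497, 0.2087]
ee_rot: [0.667, 0.745, 0.0, 0.0]
wrist_force: [-0.4, 0.6, 0.7]
width: 0.25
t 12.65 pos [ 0.4726 -0.0497  0.2087] x [-0.1101  0.9939 -0.    ] z [ 6.e-04  0.e+00 -1.e+00] F [-0.45  0.64  0.7 ] w 0.25
```

View pics/side9z.png

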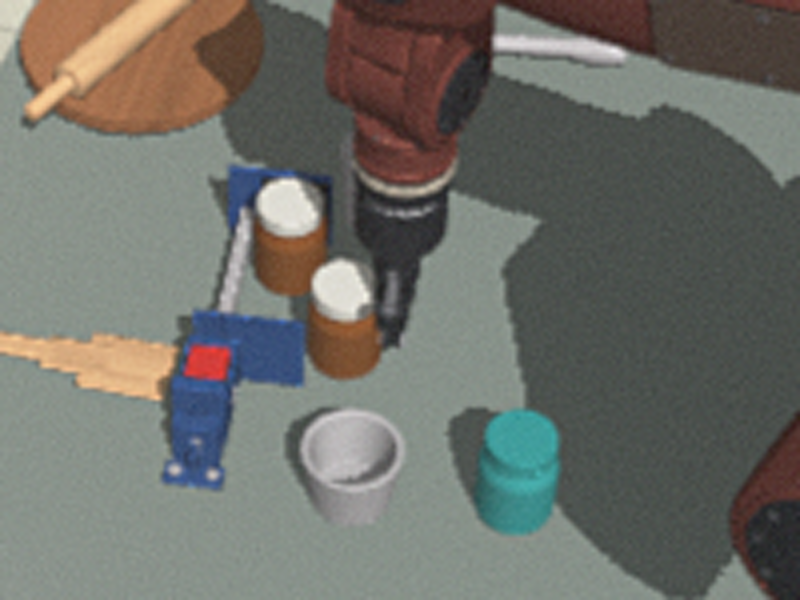

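View pics/top9z.png

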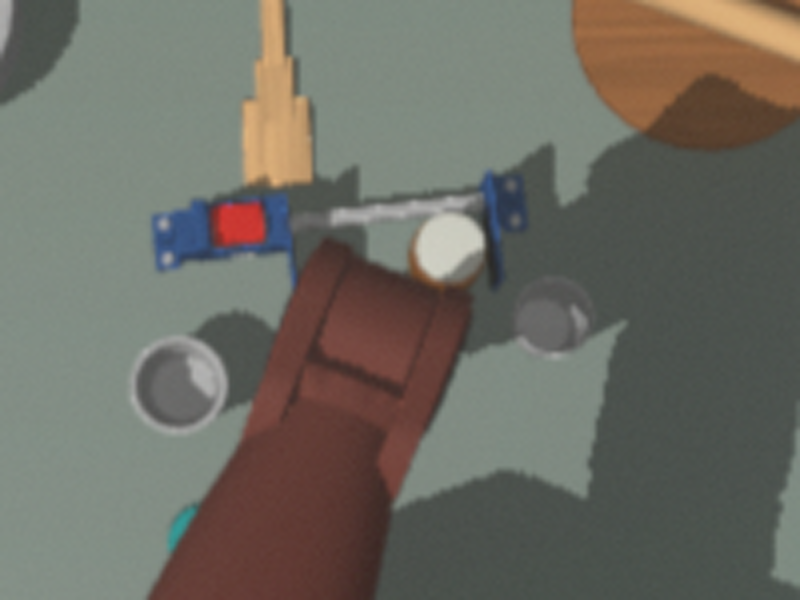

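jar_b's cap is now at side zoom (342,289), upright and drifting toward −y as planned, clear of the jaw plate. I'll continue.

```bash
python3 -m crank '[{"gripper":0.25,"tx":-0.028,"ty":0.12,"tz":0,"rx":0,"ry":0,"rz":0},{"gripper":0.25,"tx":-0.028,"ty":0.12,"tz":0,"rx":0,"ry":0,"rz":0},{"gripper":0.25,"tx":-0.028,"ty":0.12,"tz":0,"rx":0,"ry":0,"rz":0},{"gripper":0.25,"tx":-0.02,"ty":0.12,"tz":0,"rx":0,"ry":0,"rz":0},{"gripper":0.25,"tx":0,"ty":0,"tz":0,"rx":0,"ry":0,"rz":0}]'
python3 -c "
from h import *
pose();snap(10)"
```

```text
time: 13.38
position: [0.4971, -0.0522, 0.2088]
ee_rot: [0.667, 0.745, 0.0, 0.0]
wrist_force: [0.6, -0.0, 0.5]
width: 0.25
t 13.375 pos [ 0.4971 -0.0522  0.2088] x [-0.1102  0.9939  0.    ] z [ 6.e-04  1.e-04 -1.e+00] F [ 0.6  -0.04  0.52] w 0.25
```

View pics/side10z.png

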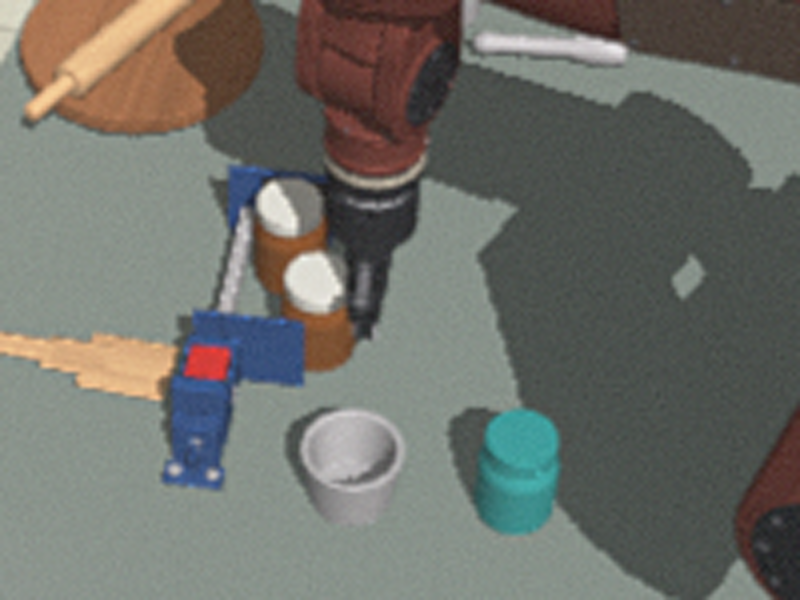

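By cap offsets jar_b is at about rack (−34, −22) mm, centred for the slot. I'll go straight in.

```bash
python3 -m crank '[{"gripper":0.25,"tx":0,"ty":0.12,"tz":0,"rx":0,"ry":0,"rz":0},{"gripper":0.25,"tx":0,"ty":0.12,"tz":0,"rx":0,"ry":0,"rz":0},{"gripper":0.25,"tx":0,"ty":0.12,"tz":0,"rx":0,"ry":0,"rz":0},{"gripper":0.25,"tx":0,"ty":0.12,"tz":0,"rx":0,"ry":0,"rz":0},{"gripper":0.25,"tx":0,"ty":0.1,"tz":0,"rx":0,"ry":0,"rz":0},{"gripper":0.25,"tx":0,"ty":0,"tz":0,"rx":0,"ry":0,"rz":0}]'
python3 -m crank '[{"gripper":0.25,"tx":0,"ty":0.06,"tz":0,"rx":0,"ry":0,"rz":0},{"gripper":0.25,"tx":0,"ty":0,"tz":0,"rx":0,"ry":0,"rz":0}]'
python3 -m crank '[{"gripper":0.25,"tx":0,"ty":0.06,"tz":0,"rx":0,"ry":0,"rz":0},{"gripper":0.25,"tx":0,"ty":0,"tz":0,"rx":0,"ry":0,"rz":0}]'
python3 -c "
from h import *
pose();snap(11)"
```

```text
time: 14.22
position: [0.5258, -0.049, 0.2087]
ee_rot: [0.667, 0.745, 0.0, 0.0]
wrist_force: [-0.4, -0.6, 0.4]
width: 0.254
time: 14.48
position: [0.5285, -0.0486, 0.2087]
ee_rot: [0.667, 0.745, 0.0, 0.0]
wrist_force: [0.8, 0.7, -0.1]
width: 0.252
time: 14.72
position: [0.5315, -0.0483, 0.2087]
ee_rot: [0.667, 0.745, 0.0, 0.0]
wrist_force: [-0.5, 0.4, -1.0]
width: 0.25
t 14.725 pos [ 0.5315 -0.0483  0.2087] x [-0.11    0.9939  0.    ] z [ 2.e-04  1.e-04 -1.e+00] F [-0.52  0.4  -1.04] w 0.25
```

View pics/side11z.png

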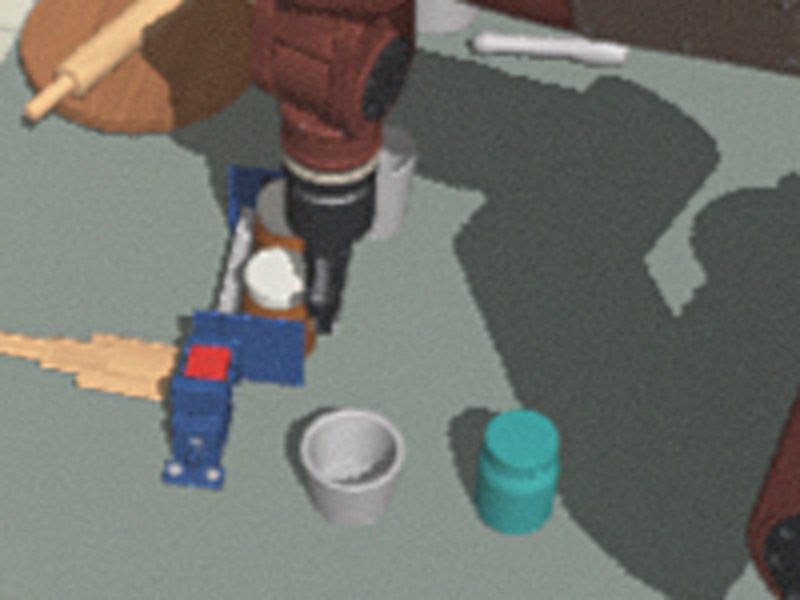

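Nearly there: jar_b's cap is at (274,278), just in front of the bar. I'll take small steps until it makes contact.

```bash
for i in 1 2; do python3 -m crank '[{"gripper":0.25,"tx":0,"ty":0.04,"tz":0,"rx":0,"ry":0,"rz":0},{"gripper":0.25,"tx":0,"ty":0,"tz":0,"rx":0,"ry":0,"rz":0}]'; done
```

```text
time: 15.08
position: [0.5334, -0.0481, 0.2087]
ee_rot: [0.667, 0.745, 0.0, 0.0]
wrist_force: [-0.3, 0.3, -0.3]
width: 0.247
time: 15.32
position: [0.5355, -0.0479, 0.2087]
ee_rot: [0.667, 0.745, 0.0, 0.0]
wrist_force: [-0.3, -0.8, -0.4]
width: 0.25
```

```bash
python3 -m crank '[{"gripper":0.25,"tx":0,"ty":0.04,"tz":0,"rx":0,"ry":0,"rz":0},{"gripper":0.25,"tx":0,"ty":0,"tz":0,"rx":0,"ry":0,"rz":0}]'; python3 -c "
from h import *
pose();snap(12)"
```

```text
time: 15.58
position: [0.5375, -0.0476, 0.2087]
ee_rot: [0.667, 0.745, 0.0, 0.0]
wrist_force: [-0.9, -1.0, 0.2]
width: 0.255
t 15.575 pos [ 0.5375 -0.0476  0.2087] x [-0.1101  0.9939  0.    ] z [ 3.e-04  1.e-04 -1.e+00] F [-0.94 -1.    0.16] w 0.255
```

View pics/side12z.png

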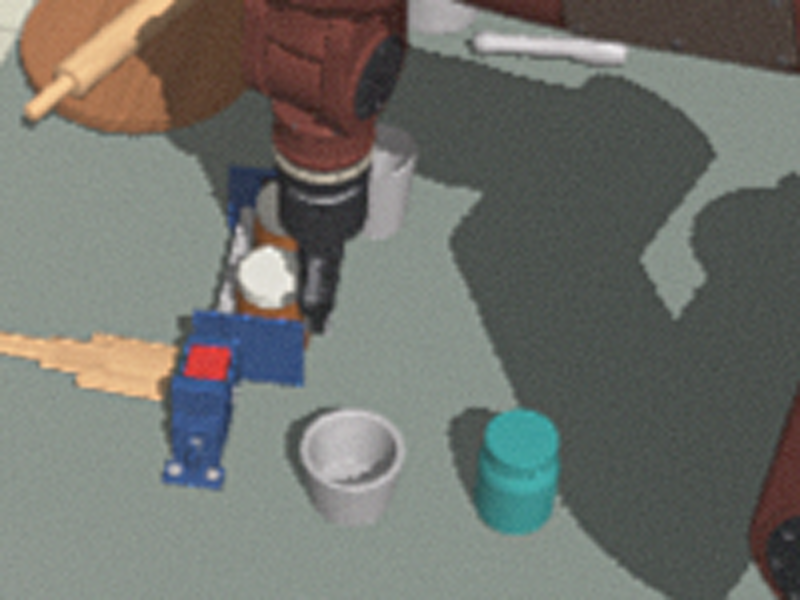

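```bash
for i in 1 2; do python3 -m crank '[{"gripper":0.25,"tx":0,"ty":0.04,"tz":0,"rx":0,"ry":0,"rz":0},{"gripper":0.25,"tx":0,"ty":0,"tz":0,"rx":0,"ry":0,"rz":0}]'; done; python3 -c "
from h import *
pose();snap(13)"
```

```text
time: 15.92
position: [0.5394, -0.0474, 0.2087]
ee_rot: [0.667, 0.745, 0.0, 0.0]
wrist_force: [-0.8, 0.2, 0.3]
width: 0.247
time: 16.18
position: [0.5408, -0.0472, 0.2086]
ee_rot: [0.667, 0.745, -0.001, -0.001]
wrist_force: [-7.4, -0.9, 4.2]
width: 0.251
t 16.175 pos [ 0.5408 -0.0472  0.2086] x [-1.099e-01  9.939e-01  1.000e-04] z [-2.1e-03 -1.0e-04 -1.0e+00] F [-7.42 -0.87  4.2 ] w 0.251
```

View pics/side13z.png

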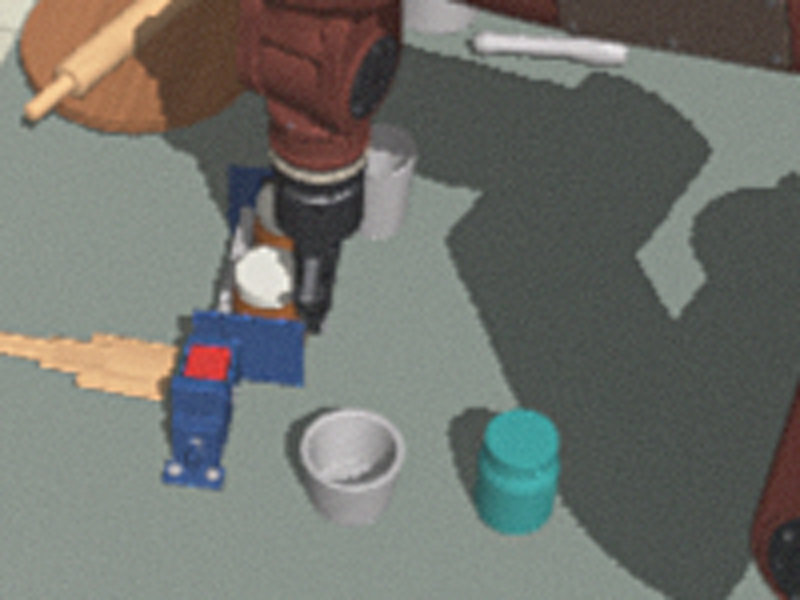

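The force jumped to 7.4 N, so jar_b is against the bar. I'll back off, lift clear and check.

```bash
python3 -m crank '[{"gripper":0.25,"tx":0,"ty":-0.1,"tz":0,"rx":0,"ry":0,"rz":0},{"gripper":0.25,"tx":0,"ty":-0.5,"tz":0,"rx":0,"ry":0,"rz":0},{"gripper":0.25,"tx":0,"ty":-0.9,"tz":0,"rx":0,"ry":0,"rz":0},{"gripper":0.25,"tx":0,"ty":-0.9,"tz":-0.2,"rx":0,"ry":0,"rz":0},{"gripper":0.25,"tx":0,"ty":0,"tz":-0.9,"rx":0,"ry":0,"rz":0},{"gripper":0.25,"tx":0,"ty":0,"tz":-0.9,"rx":0,"ry":0,"rz":0},{"gripper":0.25,"tx":0,"ty":0,"tz":-0.9,"rx":0,"ry":0,"rz":0},{"gripper":0.25,"tx":-0.9,"ty":0,"tz":0,"rx":0,"ry":0,"rz":0},{"gripper":0.25,"tx":-0.9,"ty":0,"tz":0,"rx":0,"ry":0,"rz":0},{"gripper":0.25,"tx":-0.9,"ty":0,"tz":0,"rx":0,"ry":0,"rz":0},{"gripper":0.25,"tx":-0.9,"ty":0,"tz":0,"rx":0,"ry":0,"rz":0},{"gripper":0.25,"tx":0,"ty":0,"tz":0,"rx":0,"ry":0,"rz":0}]'
python3 -c "
from h import *
pose();snap(14)"
```

```text
time: 17.77
position: [0.4417, -0.2418, 0.3534]
ee_rot: [0.668, 0.744, 0.0, 0.0]
wrist_force: [-0.1, 0.7, -0.4]
width: 0.254
t 17.775 pos [ 0.4417 -0.2418  0.3534] x [-1.069e-01  9.943e-01 -3.000e-04] z [ 5.e-04 -3.e-04 -1.e+00] F [-0.12  0.69 -0.42] w 0.254
```

View pics/side14z.png

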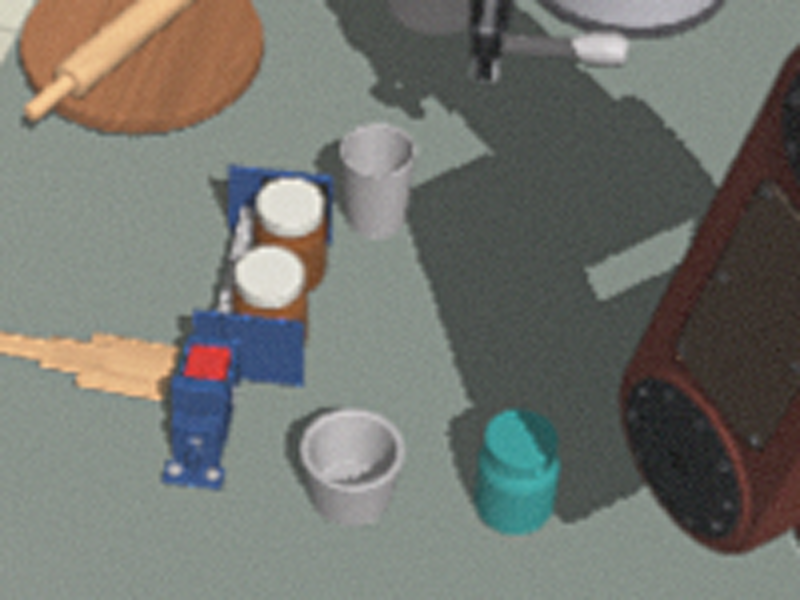

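View pics/top14z.png

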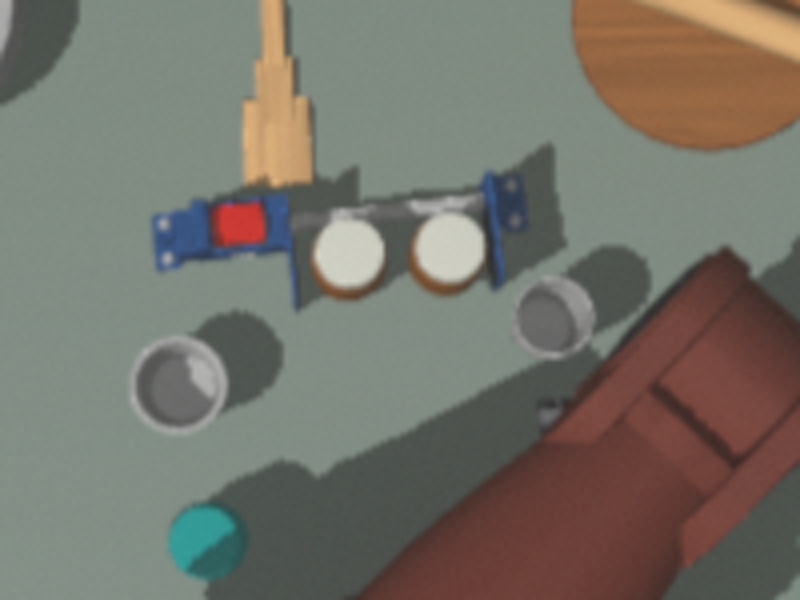

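In the top view both caps stand in a row: jar_b at zoom (349,255) and jar_a at (450,248). Both are upright between the jaws, the carriage is against the foot, the button is up, and the mortar, tumbler and look-alike are in place. The robot is clear, so I'll hand in.

```bash
python3 -c "
from workcell import ticket
print(ticket.sign_off())"
```

```text
the job is handed in; nothing more can be done
None
```

I opened the shelf stop fully, pushed the second amber jar in to the bar beside the first, and handed the job in at about 18 s. The hand-in reports no verdict.

**Release and jaw:** I pressed the red button to its bottom with the shut fingertips (about 12 N). Keeping it pressed, I pushed the jaw back until the force rose to 19 N with no further movement, then lifted off.

**Second jar:** I pushed it in with the fingers slightly apart, steering it about 15 mm toward the first jar so it cleared the jaw. It met the bar at about 7 N, and I then drew the arm clear.

**Last checks (both cameras):**
- **Jaw and button:** the carriage sits flush against the end foot and the button is up.
- **Jars:** both look upright between the jaws. jar_b is at about rack x = +3 to +5 mm, y = −22 mm, and roughly 3 mm deeper than jar_a.
- **Other things:** the mortar, tumbler, turquoise jar, spatula head and pestle look unmoved in the final close-ups. I did not look again at the pot lid or the tin, but the low moves stayed well away from them.

**Disagreements:** the jaw opening measured about 171 mm between plate centres, against about 174 mm expected. The two cameras also disagreed by up to 7 mm along the bar. I relied on the flush carriage and the 19 N stop as proof that the jaw is home.

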